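Refit the emitter rod and start the bench ioniser

TASK

Get the bench ioniser ready to take the static off the resin pieces: pick the emitter rod off the banding wheel and push it down into the two spring clips on top of the ioniser until both jaws have snapped shut over it. Only then switch the ioniser on, pressing its three keys one at a time, each fully home so that it stays latched in: first the long bar (mains), then the square (blower), last the round one (high voltage). Press only as hard as a fingertip would, and leave the tin, cups and pot where they stand.

Things in the scene. Friction and masses are not known exactly. Their poses are not given: they have to be found in the camera images.
- ioniser: Bench ioniser: fixed grey metal console, 140 mm deep (x), 210 mm wide (y); origin under its centre, on the table; front (-x) to the robot. Front lip 38 mm high, then a panel sloping up at 20 degrees to a flat top 63 mm high. Three keys in a row on the panel, 35 mm in front of the origin, 60 mm apart, in an order that changes. Two fork clips for the rod stand on the flat top.
- cradle (a point): Where the middle of the parked rod's axis lies: 42 mm behind the console's origin, 93.5 mm above the table, 30 mm above the flat top; y runs along the parked rod. The clips stand at y = +48 and -48 mm and are 14 mm wide (feet 24 mm): 82 mm are free between them.
- clip_left (a point): Left fork clip (y = +48 mm), point on the parked rod's axis. Black U-shaped fork open upward with a fixed front prong, 5 mm higher than the axis; at the rear a sprung hinged steel jaw with a 9 mm roller at its head, reaching 17 mm above the axis and over the rod. Pushing the rod down (10 to 15 N for both clips) drives the roller back until the jaw snaps over the rod.
- clip_right (a point): The same point of the right fork clip (y = -48 mm).
- jaw_left (a joint): Angle of the sprung jaw of the clip at y = +48 mm: 0 = shut, grows to 0.8 rad as it is pushed open to the rear; its spring shuts it.
- jaw_right (a joint): The same for the clip at y = -48 mm.
- emitter_rod: Loose emitter rod, 130 g: grey tube, 20 mm diameter, 190 mm long along its y; origin at its middle on the axis. Black hexagonal collars (28 mm across flats, 14 mm long) 70 mm either side of the middle; parked, the clips lie between them with 6 mm to spare. Starts on the round banding wheel (190 mm across, top at 50 mm), axis 14 mm above it. Either end may go left, any roll will do.
- bar_unit: The bar key's unit with the key in it, fixed on the sloping panel: black frame 50 x 54 mm, 4 mm high over the panel. Origin on the panel's surface under the key's middle; its z is vertical.
- bar_top (a point): Centre of the top face of the bar key's cap (a long bar 46 mm along the row by 22 mm); z points out of the panel along the key's axis (20 degrees from vertical, leaning to the operator), y along the row of keys. With the key out it stands 18 mm above the panel and 14 mm above the black frame; it sits on a rubber pad that gives about 1 mm under 5 N.
- bar_key (a joint): Travel of the bar key's stem (white cap, a long bar 46 mm along the row by 22 mm) into the panel along its own axis: 0 = fully out, 0.0085 m = at its stop. Spring 2 N at first, about 6 N where it latches. Pushed past about 0.0076 m it latches and stays at about 0.0075; let go earlier, it springs back out to 0. It cannot be unlatched by hand.
- square_unit: The square key's unit with the key in it, fixed on the sloping panel: black frame 50 x 54 mm, 4 mm high over the panel. Origin on the panel's surface under the key's middle; its z is vertical.
- square_top (a point): Centre of the top face of the square key's cap (a square of 32 mm); z points out of the panel along the key's axis (20 degrees from vertical, leaning to the operator), y along the row of keys. With the key out it stands 18 mm above the panel and 14 mm above the black frame; it sits on a rubber pad that gives about 1 mm under 5 N.
- square_key (a joint): Travel of the square key's stem (white cap, a square of 32 mm) into the panel along its own axis: 0 = fully out, 0.0085 m = at its stop. Spring 2 N at first, about 6 N where it latches. Pushed past about 0.0076 m it latches and stays at about 0.0075; let go earlier, it springs back out to 0. It cannot be unlatched by hand.
- round_unit: The round key's unit with the key in it, fixed on the sloping panel: black frame 50 x 54 mm, 4 mm high over the panel. Origin on the panel's surface under the key's middle; its z is vertical.
- round_top (a point): Centre of the top face of the round key's cap (a round disc of 36 mm diameter); z points out of the panel along the key's axis (20 degrees from vertical, leaning to the operator), y along the row of keys. With the key out it stands 18 mm above the panel and 14 mm above the black frame; it sits on a rubber pad that gives about 1 mm under 5 N.
- round_key (a joint): Travel of the round key's stem (white cap, a round disc of 36 mm diameter) into the panel along its own axis: 0 = fully out, 0.0085 m = at its stop. Spring 2 N at first, about 6 N where it latches. Pushed past about 0.0076 m it latches and stays at about 0.0075; let go earlier, it springs back out to 0. It cannot be unlatched by hand.
- paint_tin: Bystander: white lacquer tin with a brown band, 68 mm wide, 77 mm high; origin under its centre.
- mixing_cup: Bystander: light plastic mixing cup with ochre paint in the bottom, 70 mm wide, 82 mm high, 30 g; origin under its centre.
- pigment_pot: Bystander: dark pot with a push lid, 63 mm wide, 70 mm high; origin under its centre.
- viscosity_cup: Bystander: small grey stepped cup, 56 mm wide, 53 mm high; origin under its centre.

How it is judged (in metres and radians):
On the way, in this order (a step that is already met when the one before it is completed fails the run):
1. the rod lies in both clips with both jaws shut over it (x of emitter_rod in the frame of cradle between -0.004 and 0.004 m and y of emitter_rod in the frame of cradle between -0.01 and 0.01 m and z of emitter_rod in the frame of cradle between -0.004 and 0.004 m and angle between the y axis of emitter_rod and the y axis of cradle, either way round below 0.06 rad and value of joint each of jaw_left, jaw_right below 0.1 rad), for 0.3 s.
2. the bar key is pushed home (value of joint bar_key above 0.006 m), for 0.2 s.
3. the square key is pushed home (value of joint square_key above 0.006 m), for 0.2 s.
4. the round key is pushed home (value of joint round_key above 0.006 m), for 0.2 s.
At the end, for the whole second after the job is handed in: The rod rests in both fork clips (axis within 4 mm of the cradle line, middle within 10 mm of the cradle's, lined up within 0.06 rad), both jaws are shut over it (under 0.1 rad), and all three keys stay latched in, more than 6 mm from fully out, with nothing touching them (all of step 1 and value of joint each of bar_key, square_key, round_key above 0.006 m and linear speed of emitter_rod below 0.02 m/s).
It fails at once if a key is pressed before the rod is parked under both closed jaws (value of joint any of bar_key, square_key, round_key above 0.003 m and not (x of emitter_rod in the frame of cradle between -0.004 and 0.004 m and y of emitter_rod in the frame of cradle between -0.01 and 0.01 m and z of emitter_rod in the frame of cradle between -0.004 and 0.004 m and angle between the y axis of emitter_rod and the y axis of cradle, either way round below 0.06 rad and value of joint each of jaw_left, jaw_right below 0.1 rad)).
It fails at once if a key is pressed out of order: the square one before the bar has latched, or the round one before both others have ((value of joint square_key above 0.003 m and value of joint bar_key below 0.003 m) or (value of joint round_key above 0.003 m and value of joint any of bar_key, square_key below 0.003 m)).
It fails at once if two keys are pressed at the same time (one pushed past its latched position while the next is going down) ((value of joint bar_key above 0.0081 m and value of joint any of square_key, round_key above 0.003 m) or (value of joint square_key above 0.0081 m and value of joint round_key above 0.003 m)).
It fails at once if a key is pushed with more than 30 N (contact force between the fingers and bar_unit above 30 N or contact force between the fingers and square_unit above 30 N or contact force between the fingers and round_unit above 30 N).
It fails at once if the tin, a cup or the pot is moved by more than 25 mm or tipped (distance of any of paint_tin, mixing_cup, pigment_pot, viscosity_cup from where it was at the start of the episode above 0.025 m or angle between any of paint_tin, mixing_cup, pigment_pot, viscosity_cup's own z axis and vertical above 0.3 rad).
It also fails if it takes over 54 s, if anything falls off the work surface, if the arm or the gripper's body presses on something with over 40 N, if the wrist force passes 120 N, or if a joint passes its speed limit or range.

ROBOT

A 6-joint arm with a two-finger parallel gripper is mounted at the origin on a cart in front of the work surface, level with it; the furniture and walls round the work are solid. World frame = base frame: x ahead of the robot, y to its left, z up, the work surface at z = 0. Lengths are in mm, angles in degrees, forces in N, time in s.
With the tool pointing down it reaches from about 350 to 850 mm from the base axis. Payload 8.1 kg.
Tool frame: the origin (TCP) lies midway between the tips of the shut fingers; the grasp point (between the pads) lies 19 mm behind it (r.pinch_z is the distance from the TCP to the grasp point, in mm); z points along the fingers, y is the line along which they close (so a half turn about z gives the same grasp; the last joint's range is limited). The gripper opens to 85 mm and grips with 20 to 120 N. Pads are 22 mm wide; open, the fingers measure 114 mm over their backs; the gripper's body (76 mm by 85 mm) begins 54 mm behind the grasp point. The pads swing forward as they close: fully open they stand 13 mm farther back than shut.
Start: joints at [-4.893, 7.471, 85.268, -0, 87.261, -4.893], TCP at [600.004, 0.022, 202.792] pointing down, gripper open.
Joint ranges: [-169.43, 169.43], [-51.17, 129.36], [1.28, 143.12], [-76.62, 256.62], [0, 156.53], [-152.29, 152.29]. Speed limits (degrees/s): [136.94, 136.94, 159.86, 180, 180, 180].

INTERFACE

Orientations are given as [roll, pitch, yaw] about the fixed x, y, z axes, in that order (R = Rz(yaw) Ry(pitch) Rx(roll)).
In Python, from bench import r gives the robot as it stands.
- The arm moves only by the shell command python3 -m jog 'ROWS' [OPENING] [FORCE]. ROWS is JSON, one flat list of numbers, 6 for each row, row after row: the shift along the tool's x, y, z in m, then the turn, a rotation vector about the tool's x, y, z in rad. A call has 1 to 8 rows; each row is the pose to reach, as a shift and turn from the pose commanded when the call began, along the tool's axes at that moment; what a row does not reach only later rows make up. A row lasts 1/8 s, in which the tool goes at most 62.5 mm and 10.7 degrees, less where a joint would pass 70% of its speed; a pose out of reach is approached as far as the arm can. A call with a gripper value outside its range is refused whole. OPENING is the opening, from -1 (shut) to 1 (fully open), set as the call begins (- or left out, the last holds). The fingers move at their own pace and stop on an object; FORCE is the grip in N (left out, the last holds). Time passes only in rows, so rows that repeat a pose let the fingers close. It gives the time, the measured TCP pose, the force, the opening and the grip force at its end, in the units of the state.
- r.sense(): the state, without advancing time (a new reading comes with each control period).
- r.snapshot(name): name is "scene" or "side" or "wrist"; returns a dict with "pixels" (480x640x3 uint8, red, green, blue), "range_z" (480x640 float32, mm along the optical axis (not along the pixel's ray), 0 where there is no reading), "K" (3x3 intrinsics, pixels), "k1" (the pictures are not rectified: a ray, as slopes to the right and down, at radius r is drawn at 1 + k1 r^2 times it, then the intrinsics apply), "rvec" (rotation vector, rad) and "tvec" (3), from world to camera coordinates, as OpenCV has them. Camera axes: x right, y down, z forward; pixel columns grow to the right and rows downward; lengths in mm; the calibration is good to about 2 mm. A picture is of the moment at which its call begins.
- r.hand_in(): hands the job in; it is judged then, once.
Trained networks look in a picture, given as the dict that the camera call returned (one of the last four; its "shot" number tells which), for a name from the list of things; names that differ only in an ending like _2 or _b are one class to them, and where a whole thing is asked for, a point or a joint stands for the part that bears it (a point fixed in the world has none). Each returns a list of dicts, best first, with "score" (0 to 1); they miss things now and then, are a little off and sometimes report something else, mostly with a low value. They report only what shows in the picture. A call takes as long as a camera call.
- r.look_for(picture, target): "bbox" ([left, top, right, bottom] in pixels, round what is visible of it).
- r.outline_of(picture, target): "region" (480x640 bool, what is visible of it) and "bbox" ([left, top, right, bottom] in pixels, round what is visible of it).
The state is a dict: "time": time; "joint_pos": joint angles; "qd": joint speeds; "joint_efforts": joint torques, N m; "tool_pos": TCP position; "tcp_rot": TCP orientation; "ft_force": force on the tool from outside, world axes, zero at the start; "wrist_torque": the same for the moment, N m; "finger_gap": finger opening in mm; "grip_force": force on a finger pad.
Only numpy, scipy, OpenCV 4.12 (cv2) and the standard library are available. Lean on these libraries where they do the work, as an engineer would, in place of code of your own. Each camera call takes 0.05 s, during which the arm holds its last target. There are 200 camera calls.

## Working session

There is one attempt and no reset: what is moved stays moved. The work goes in short steps, Python scripts to look and compute and a shell command to move; the robot and the scene stay as the last step left them, time stands still between calls to the robot, and variables do not carry over. Pictures are saved under pics/ and viewed, at most 10 in all, crops included, and the job is handed in when it is done.

```bash
ls; mkdir -p pics
cat > h.py <<'E'
import numpy as np, cv2
from bench import r
def cloud(p):
    K=np.array(p["K"]);k=p["k1"];v,u=np.mgrid[0:480,0:640]
    xd=(u-K[0,2])/K[0,0]; yd=(v-K[1,2])/K[1,1]
    rd=np.hypot(xd,yd); rr=rd.copy()
    for _ in range(20): rr=rd/(1+k*rr**2)
    s=np.where(rd>0,rr/np.maximum(rd,1e-9),1)
    z=p["range_z"]; C=np.stack([xd*s*z,yd*s*z,z],-1)
    R=cv2.Rodrigues(np.array(p["rvec"],float))[0]
    W=(C-np.array(p["tvec"]).ravel())@R
    W[z<=0]=np.nan
    return W
def save(p,n): cv2.imwrite("pics/"+n,p["pixels"][:,:,::-1])
E
python3 - <<'E'
from h import *
names="ioniser emitter_rod bar_unit square_unit round_unit bar_top square_top round_top clip_left clip_right paint_tin mixing_cup pigment_pot viscosity_cup".split()
for c in ("scene","side","wrist"):
    p=r.snapshot(c); save(p,c+"0.png"); W=cloud(p)
    print(c,p["tvec"])
    for n in names:
        for o in r.outline_of(p,n)[:2]:
            P=W[o["region"]];P=P[~np.isnan(P[:,0])]
            if len(P): print(n,round(o["score"],2),np.round(o["bbox"]),np.median(P,0).round(),np.percentile(P,2,0).round(),np.percentile(P,98,0).round())
E
```

```text
pics
scene [-441.3881017   238.43502038  841.52324306]
ioniser 0.95 [290. 223. 393. 321.] [558. -63.  61.] [ 473. -131.    9.] [621.  76.  92.]
emitter_rod 0.7 [322. 347. 431. 381.] [ 469. -295.   71.] [ 398. -354.   50.] [ 529. -230.   77.]
emitter_rod 0.31 [316. 261. 326. 276.] [508. -31.  65.] [495. -43.  52.] [522. -14.  73.]
bar_unit 0.9 [328. 273. 356. 298.] [514. -90.  60.] [ 497. -112.   44.] [543. -59.  70.]
bar_unit 0.45 [301. 245. 317. 264.] [502.  27.  65.] [488.  16.  52.] [518.  47.  73.]
square_unit 0.9 [294. 248. 325. 272.] [502.  23.  60.] [484.   8.  44.] [529.  55.  72.]
round_unit 0.69 [309. 259. 342. 285.] [509. -34.  60.] [490. -53.  44.] [538.  -0.  73.]
round_unit 0.68 [294. 187. 312. 216.] [617. 260.  34.] [593. 244.   1.] [645. 298.  53.]
bar_top 0.66 [330. 276. 348. 294.] [516. -90.  66.] [ 506. -109.   52.] [528. -64.  71.]
bar_top 0.62 [214. 214. 246. 256.] [376. 187.  59.] [350. 175.   3.] [410. 236.  78.]
square_top 0.72 [298. 248. 314. 258.] [503.  28.  66.] [488.  16.  55.] [519.  47.  73.]
square_top 0.2 [400. 281. 434. 325.] [ 625. -202.   61.] [ 60
[... 3414 characters left out ...]
7. 275.] [514. -24.  68.] [496. -41.  61.] [529.  -9.  74.]
round_top 0.38 [194. 291. 239. 347.] [521. -83.  68.] [ 507. -107.   57.] [532. -62.  72.]
clip_left 0.59 [145.  89. 364. 364.] [573.   0.  64.] [ 481. -120.   38.] [625.  82. 105.]
clip_left 0.57 [177. 223. 225. 275.] [514. -24.  68.] [496. -42.  57.] [530.  -9.  74.]
clip_right 0.8 [144.  85. 365. 364.] [573.   0.  64.] [ 480. -120.   37.] [625.  83. 105.]
clip_right 0.7 [304. 171. 325. 198.] [598.  32. 108.] [591.  25.  82.] [604.  40. 112.]
pigment_pot 0.89 [324. 362. 397. 464.] [ 636. -175.   70.] [ 609. -217.    6.] [ 665. -160.   72.]
pigment_pot 0.46 [142.  85. 363. 361.] [573.   0.  64.] [ 480. -120.   37.] [625.  83. 105.]
```

View pics/scene0.png

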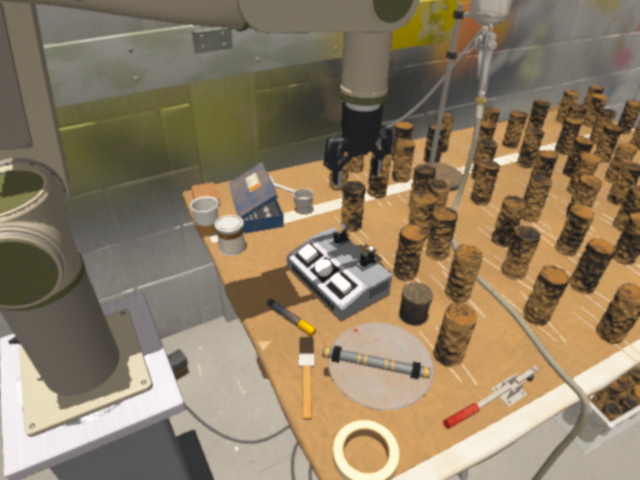

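View pics/wrist0.png

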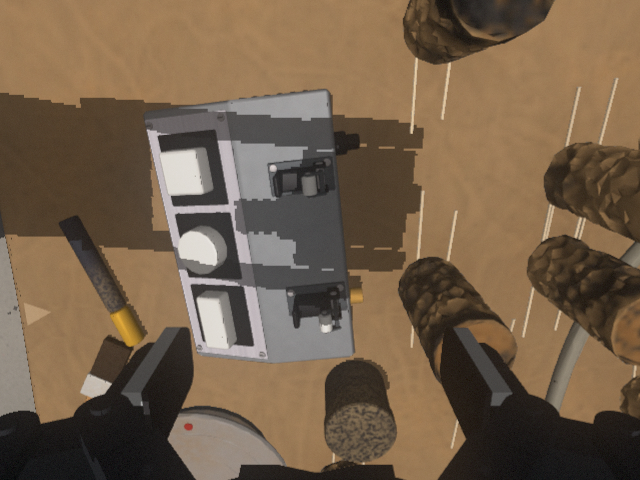

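Run:
```python
from h import *
p=r.snapshot("wrist");W=cloud(p)
c={}
for n in("bar_top","square_top","round_top"):
    o=r.outline_of(p,n)[0]; m=o["region"]; P=W[m];P=P[(P[:,2]>58)]
    # rect centre of region pixels
    c[n]=(P.min(0)+P.max(0))/2; print(n,o["score"],c[n].round(1),np.median(P,0).round(1),P.mean(0).round(1))
# flat top
x=W.reshape(-1,3); m=(x[:,0]>470)&(x[:,0]<650)&(abs(x[:,1]+22)<140)
f=x[m&(abs(x[:,2]-63)<3)]; print("flat top z",np.median(f[:,2]))
# console top edges: pixels z>30 -> min area rect
g=x[m&(x[:,2]>33)&(x[:,2]<68)][:,:2].astype(np.float32); print(cv2.minAreaRect(g))
for c in("scene","side"):
    p=r.snapshot(c);W=cloud(p);o=r.outline_of(p,"emitter_rod")[0]
    P=W[cv2.erode(o["region"].astype(np.uint8),np.ones((3,3)))>0];P=P[P[:,2]>60]
    d=np.linalg.svd((P-P.mean(0))[:,:2],full_matrices=False)[2][0]
    t=P[:,:2]@d; print(c,d,np.degrees(np.arctan2(*d[::-1])),(t.min()+t.max())/2*d, t.max()-t.min(),P.mean(0),(P.mean(0)[:2]@[-d[1],d[0]]))
```

```text
bar_top 0.89 [519.4 -85.2  65.6] [521.3 -82.7  67.8] [520.6 -83.   67.4]Traceback (most recent call last):
  File "<stdin>", line 5, in <module>
IndexError: list index out of range
```

Run:
```python
from h import *
p=r.snapshot("wrist");W=cloud(p)
x=W.reshape(-1,3); m=(x[:,0]>470)&(x[:,0]<650)&(abs(x[:,1]+22)<140)
f=x[m&(abs(x[:,2]-63)<3)]; print("flat top z",np.median(f[:,2]))
g=x[m&(x[:,2]>30)&(x[:,2]<68)][:,:2].astype(np.float32); print("console",cv2.minAreaRect(g))
# white caps by colour
px=p["pixels"].astype(int); wh=((px.min(2)>165)&(W[:,:,2]>55)&(W[:,:,2]<80)&(W[:,:,0]<545)).astype(np.uint8)
n,l,s,ce=cv2.connectedComponentsWithStats(cv2.erode(wh,np.ones((3,3))))
for i in range(1,n):
    if s[i,4]>150:
        P=W[l==i];P=P[P[:,2]>np.median(P[:,2])-7]; print(s[i],cv2.minAreaRect(P[:,:2].astype(np.float32)),np.median(P,0).round(1))
hi=x[m&(x[:,2]>85)]; 
for sgn in(1,-1):
    q=hi[(hi[:,1]+17)*sgn>0]; print("clip",np.percentile(q,[2,50,98],0).round(1).tolist())
for c in("scene","side"):
    p=r.snapshot(c);W=cloud(p);o=r.outline_of(p,"emitter_rod")[0]
    P=W[o["region"]];P=P[(P[:,2]>62)&(P[:,2]<85)]
    d=np.linalg.svd((P-P.mean(0))[:,:2],full_matrices=False)[2][0]
    t=P[:,:2]@d; nn=np.array([-d[1],d[0]]);print(c,o["score"],np.degrees(np.arctan2(*d[::-1])),(np.percentile(t,[.5,99.5]).mean())*d+np.median(P[:,:2]@nn)*nn, np.ptp(t),P.mean(0))
    q=W.reshape(-1,3); k=(q[:,2]>30)&(abs(q[:,0]-470)<190)&(abs(q[:,1]+290)<170)
    if c=="scene":
        im=np.zeros((34,38),int); 
        for a in q[k]: im[int((a[1]+460)//10),int((a[0]-280)//10)]=max(im[int((a[1]+460)//10),int((a[0]-280)//10)],a[2])
        print("\n".join(" ".join("%3d"%v if v else "  ." for v in row) for row in im[::2]))
```

```text
flat top z 64.03226173436738
console ((559.5286865234375, -41.33314514160156), (160.60670471191406, 255.07872009277344), 4.621483325958252)
[212 142  27  78 637] ((535.3429565429688, 26.809900283813477), (55.24041748046875, 18.57853889465332), 78.55996704101562) [536.4  31.2  62.8]
[ 160  151   42   43 1359] ((503.5665283203125, 33.86933898925781), (27.588090896606445, 28.793506622314453), 6.005283355712891) [503.8  33.9  68.7]
[179 232  37  32 823] ((510.54937744140625, -21.36399269104004), (22.855886459350586, 30.054670333862305), 81.95993041992188) [510.9 -22.7  69.2]
[198 299  30  50 926] ((517.3654174804688, -85.57341766357422), (17.86470603942871, 43.3286247253418), 5.820120334625244) [517.4 -84.7  69. ]
clip [[533.9, -8.2, 109.0], [566.0, 10.7, 295.9], [648.2, 28.0, 314.3]]
clip [[583.0, -71.6, 85.2], [606.9, -61.6, 103.3], [616.2, -53.8, 111.4]]
scene 0.33 -114.28845329894243 [382.21074398 207.06239737] 73.15718558796908 [379.94919092 202.34723574  74.17727992]
  .   .   .   .   .   .   .   .   .   .   .   .   .   .   .   .   .   .   .   .   .   .   .   .   .   .   .   .   . 
[... 1889 characters left out ...]
 .   .   .   .   .   .   .   .  46  47  49  49  49  49  50  49  49  46   .   .   .   .   .   .   .  71  72  70  70  70  71
  .   .   .   .   .   .   .   .   .   .   .   .   .   .   .   .   .   .   .   .   .   .   .   .   .   .   .   .   .   .   .   .  62  69  70  72  70  71
  .   .   .   .   .   .   .   .   .   .   .   .   .   .   .   .   .   .   .   .   .   .   .   .   .   .   .   .   .   .   .   .   .   .   .   .  66   .
  .   .   .   .   .   .   .   .   .   .   .   .   .   .   .   .   .   .   .   .   .  38  41  45  48  41   .   .   .   .   .   .   .   .   .   .   .   .
side 0.74 -43.17186417162752 [ 459.4058747  -291.99893888] 189.99766635915387 [ 460.84763744 -292.17925552   69.70401765]
```

Run:
```python
from h import *
s=r.sense(); print(s["tool_pos"],s["tcp_rot"],s["finger_gap"])
p=r.snapshot("wrist");W=cloud(p)
Z=W[:,:,2]
top=(abs(Z-64)<3)
# rear edge: per image row, last contiguous top pixel
E=[];
for v in list(range(100,160))+list(range(205,280)):
    c=np.where(top[v,230:370])[0]
    if len(c): E.append(W[v,230+c.max()])
E=np.array(E); vx,vy,x0,y0=cv2.fitLine(E[:,:2].astype(np.float32),cv2.DIST_HUBER,0,.01,.01).ravel()
print("rear edge yaw",np.degrees(np.arctan(-vx/vy)),"x at y=-20:",x0+vx/vy*(-20-y0))
# slope/top crease and slope plane
a=np.radians(6.4)
# plane fit of panel rim: points z 40..63 below keys; solve via frame height for z=63 intersection
for nm,o in (("L",1),("R",-1)): pass
# side edges of top: per column first/last row
for nm,f in(("left",np.min),("right",np.max)):
    S=[]
    for u in range(270,330):
        c=np.where(top[80:365,u])[0]
        if len(c): S.append(W[80+f(c),u])
    S=np.array(S); l=cv2.fitLine(S[:,:2].astype(np.float32),cv2.DIST_HUBER,0,.01,.01).ravel()
    print(nm,np.degrees(np.arctan(l[1]/l[0])),"y at x=590:",l[3]+l[1]/l[0]*(590-l[2]))
# points in console frame w/ guess
O=np.array([551.4,-21.3]);R=np.array([[np.cos(a),np.sin(a)],[-np.sin(a),np.cos(a)]])
for c in("wrist","scene","side"):
    W=cloud(r.snapshot(c) if c!="wrist" else p);q=W.reshape(-1,3);q=q[~np.isnan(q[:,0])];L=(q[:,:2]-O)@R.T
    for y in(48,-48):
        k=(abs(L[:,1]-y)<14)&(abs(L[:,0]-42)<40)&(q[:,2]>72)&(q[:,2]<116)
        T=np.c_[L,q[:,2]][k]; hi=T[T[:,2]>106]; 
        print(c,y,"hi x",np.percentile(hi[:,0],[5,50,95]).round(1),"y",np.percentile(hi[:,1],[5,50,95]).round(1)) if len(hi) else 0
        lo=T[(T[:,2]>93)&(T[:,2]<100)]; 
        if len(lo): print("   prong z95 x",np.percentile(lo[:,0],[5,50,95]).round(1),"y",np.percentile(lo[:,1],[5,50,95]).round(1))
    if c=="scene":
        k=(L[:,0]>72)&(L[:,0]<200)&(abs(L[:,1])<130)&(q[:,2]>20)&(q[:,2]<200)
        im=np.zeros((13,13),int)
        for (u,v),z in zip(L[k],q[k,2]):
            i,j=int((v+130)//20),int((u-72)//10); im[i,j]=max(im[i,j],z)
        print(im)
```

```text
[5.99987518e+02 2.41254224e-02 2.02770721e+02] [-1.79997011e+02 -2.26017498e-04  9.00010714e+01] 85.47134552779717
rear edge yaw 6.4537544 x at y=-20: 620.28644
left 6.20398 y at x=590: 87.906624
right 6.374601 y at x=590: -121.911
wrist 48 hi x [45.5 49.8 53.7] y [41.  48.1 54.7]
   prong z95 x [26.3 28.6 30.1] y [41.7 48.1 54.2]
wrist -48 hi x [45.6 49.9 54.5] y [-54.5 -46.8 -40.8]
   prong z95 x [26.4 28.7 57.2] y [-53.9 -46.  -41.4]
scene 48 hi x [45.4 47.2 50.6] y [40.4 46.8 52.5]
   prong z95 x [25.3 28.4 58.2] y [41.4 45.  53.2]
scene -48 hi x [45.1 47.  51. ] y [-54.4 -50.1 -43.4]
   prong z95 x [24.8 26.6 55.4] y [-55.  -49.9 -41.8]
[[  0   0   0   0   0   0   0   0   0   0   0   0   0]
 [  0   0   0   0 121 125 124 125 125 125   0   0   0]
 [  0   0   0   0 125 124 122 123 123 125 122   0   0]
 [  0   0   0   0 126 124 123 124 126 126 122   0   0]
 [  0   0   0   0   0   0 123 126 123   0   0   0   0]
 [  0   0   0   0   0   0   0   0   0   0   0   0   0]
 [  0   0   0   0   0   0   0   0   0   0   0   0   0]
 [  0   0   0   0   0   0   0   0   0   0   0   0   0]
 [  0   0   0   0   0   0   0   0   0   0   0   0   0]
 [  0   0   0   0   0   0   0   0   0   0   0   0   0]
 [  0   0   0   0   0   0   0   0   0   0   0   0   0]
 [  0   0   0   0   0   0   0   0   0   0   0   0   0]
 [  0   0   0   0   0  55 126 128 128 127 126  90   0]]
side 48 hi x [41.3 45.4 48.9] y [42.4 47.2 52.5]
   prong z95 x [22.6 26.1 58.2] y [42.4 45.6 52.3]
side -48 hi x [42.8 46.2 47.9] y [-54.3 -49.1 -41.6]
   prong z95 x [22.8 24.7 54.7] y [-54.1 -49.1 -42.7]
```

```bash
python3 -m jog '[-0.04,-0.02,0,0,0,-0.117, -0.083,-0.04,0,0,0,-0.234, -0.125,-0.06,0,0,0,-0.351, -0.167,-0.08,0,0,0,-0.468, -0.209,-0.1,0,0,0,-0.585, -0.25,-0.12,0,0,0,-0.702, -0.292,-0.138,0,0,0,-0.817, -0.292,-0.138,0,0,0,-0.817]' 0.2
cat > rod.py <<'E'
from h import *
import sys
p=r.snapshot("wrist");W=cloud(p);save(p,sys.argv[1]);o=r.outline_of(p,"emitter_rod")
s=r.sense();print(s["tool_pos"],s["tcp_rot"],[(x["score"],x["bbox"]) for x in o])
P=W[o[0]["region"]];P=P[P[:,2]>np.nanmedian(P[:,2])-8]
d=np.linalg.svd((P-P.mean(0))[:,:2],full_matrices=False)[2][0];n=np.array([-d[1],d[0]])
t=P[:,:2]@d;u=P[:,:2]@n
print("angle",np.degrees(np.arctan2(d[1],d[0])),"mid",np.percentile(t,[.5,99.5]).mean()*d+np.percentile(u,[2,98]).mean()*n,"len",np.ptp(t),"w",np.ptp(u),"ztop",np.percentile(P[:,2],[50,90]))
E
python3 rod.py w1.png
```

```text
time: 3.8
tool_pos: [460.6, -294.7, 202.8]
tcp_rot: [-180.0, 0.0, 136.6]
ft_force: [-0.5, 0.6, -0.0]
finger_gap: 51.3
grip_force: 0.0
[ 461.88508755 -292.09323149  202.75550263] [ 1.79977878e+02 -1.18480923e-02  1.36673821e+02] [(0.74, [561.3, 32.8, 640.0, 109.8]), (0.58, [308.8, 80.0, 355.2, 334.2])]
angle -80.38494464002045 mid [516.54164553 -86.71314212] len 46.83107206549258 w 23.25690258511065 ztop [68.06289051 70.98302826]
```

View pics/w1.png

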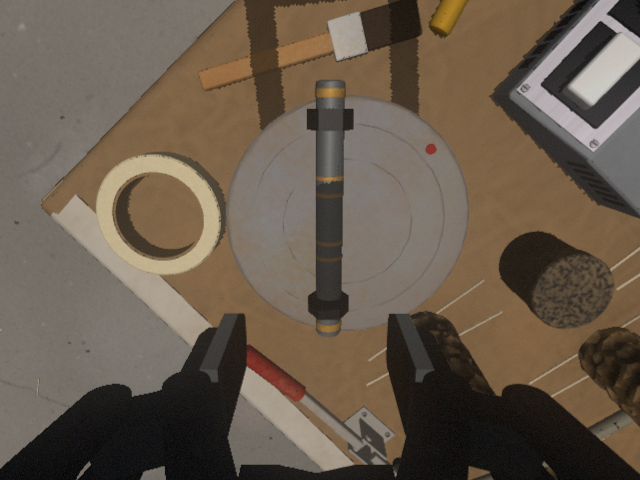

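```bash
sed -i 's/^P=W\[o\[0\]/o=[x for x in o if 200<x["bbox"][0]<500]\nP=W[o[0]/' rod.py; python3 rod.py w2.png
```

```text
[ 462.41199539 -291.17999052  202.78571199] [ 1.79980163e+02 -7.98359608e-03  1.36803533e+02] [(0.97, [303.6, 78.8, 353.4, 337.6])]
angle -43.25978848114546 mid [ 465.66252114 -287.56089166] len 189.43686588371241 w 31.696792622449664 ztop [72.84262433 77.47406545]
```

```bash
python3 -m jog '[0,0.005,0.045,0,0,0, 0,0.005,0.09,0,0,0, 0,0.005,0.13,0,0,0, 0,0.005,0.148,0,0,0, 0,0.005,0.148,0,0,0]' 0.2; python3 -m jog '[0,0,0,0,0,0,0,0,0,0,0,0,0,0,0,0,0,0,0,0,0,0,0,0,0,0,0,0,0,0]' -1 80
```

```text
time: 4.62
tool_pos: [465.1, -287.1, 53.9]
tcp_rot: [-180.0, -0.1, 136.9]
ft_force: [0.1, 0.9, -0.0]
finger_gap: 51.3
grip_force: 0.0
time: 5.25
tool_pos: [465.5, -288.4, 54.9]
tcp_rot: [-180.0, 0.0, 136.8]
ft_force: [0.6, 0.6, -0.5]
finger_gap: -0.3
grip_force: 0.0
```

```bash
python3 rod.py w3.png
```

```text
[ 465.39436128 -288.32494453   54.77532047] [ 1.79998310e+02 -4.22495009e-03  1.36808324e+02] [(0.64, [277.4, 56.5, 367.4, 471.0])]
angle -43.46470427294702 mid [ 457.24206991 -279.84771413] len 168.5484999255113 w 31.962381964906555 ztop [73.03593295 77.9114989 ]
```

View pics/w3.png

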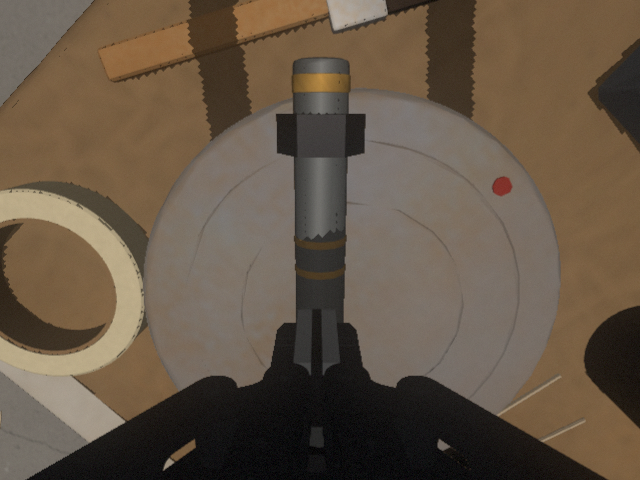

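Run:
```python
from h import *
p=r.snapshot("wrist");W=cloud(p);s=r.sense();print(s["finger_gap"],s["grip_force"],s["ft_force"],s["tool_pos"])
for v in range(240,480,15): print(v,[W[v,u].round().tolist() for u in(298,310,320,330,342)])
p=r.snapshot("side");save(p,"s2.png")
cv2.imwrite("pics/s2c.png",cv2.resize(p["pixels"][260:380,330:480,::-1],None,fx=5,fy=5))
```

```text
0.031853762012096866 0.0 [-0.42882456  0.26035488  0.01892361] [ 465.35580047 -288.3133733    54.74645373]
240 [[438.0, -273.0, 70.0], [440.0, -269.0, 73.0], [442.0, -265.0, 75.0], [445.0, -263.0, 73.0], [449.0, -260.0, 70.0]]
255 [[442.0, -277.0, 69.0], [444.0, -273.0, 73.0], [447.0, -270.0, 74.0], [450.0, -267.0, 72.0], [454.0, -265.0, 69.0]]
270 [[446.0, -281.0, 70.0], [449.0, -277.0, 74.0], [451.0, -274.0, 74.0], [454.0, -271.0, 73.0], [458.0, -269.0, 69.0]]
285 [[451.0, -285.0, 70.0], [453.0, -281.0, 73.0], [456.0, -278.0, 74.0], [459.0, -276.0, 73.0], [463.0, -273.0, 69.0]]
300 [[456.0, -291.0, 68.0], [458.0, -285.0, 74.0], [460.0, -282.0, 74.0], [464.0, -280.0, 71.0], [468.0, -278.0, 68.0]]
315 [[453.0, -286.0, 93.0], [456.0, -283.0, 92.0], [458.0, -280.0, 93.0], [460.0, -278.0, 92.0], [473.0, -282.0, 68.0]]
330 [[453.0, -286.0, 103.0], [455.0, -283.0, 103.0], [458.0, -281.0, 102.0], [460.0, -278.0, 102.0], [465.0, -277.0, 97.0]]
345 [[453.0, -285.0, 112.0], [456.0, -283.0, 112.0], [458.0, -281.0, 111.0], [460.0, -278.0, 112.0], [466.0, -278.0, 105.0]]
360 [[453.0, -285.0, 120
[... 270 characters left out ...]
 127.0], [464.0, -287.0, 122.0], [459.0, -278.0, 135.0], [461.0, -276.0, 135.0]]
405 [[454.0, -284.0, 140.0], [461.0, -288.0, 130.0], [468.0, -290.0, 122.0], [458.0, -278.0, 141.0], [461.0, -276.0, 140.0]]
420 [[451.0, -281.0, 151.0], [465.0, -292.0, 129.0], [472.0, -293.0, 122.0], [461.0, -280.0, 142.0], [457.0, -274.0, 151.0]]
435 [[453.0, -283.0, 151.0], [468.0, -294.0, 131.0], [507.0, -326.0, 74.0], [470.0, -289.0, 133.0], [457.0, -274.0, 155.0]]
450 [[456.0, -286.0, 152.0], [509.0, -334.0, 76.0], [512.0, -331.0, 76.0], [473.0, -291.0, 134.0], [456.0, -274.0, 159.0]]
465 [[459.0, -288.0, 152.0], [513.0, -337.0, 79.0], [517.0, -335.0, 77.0], [473.0, -291.0, 139.0], [458.0, -276.0, 161.0]]
```

View pics/s2c.png

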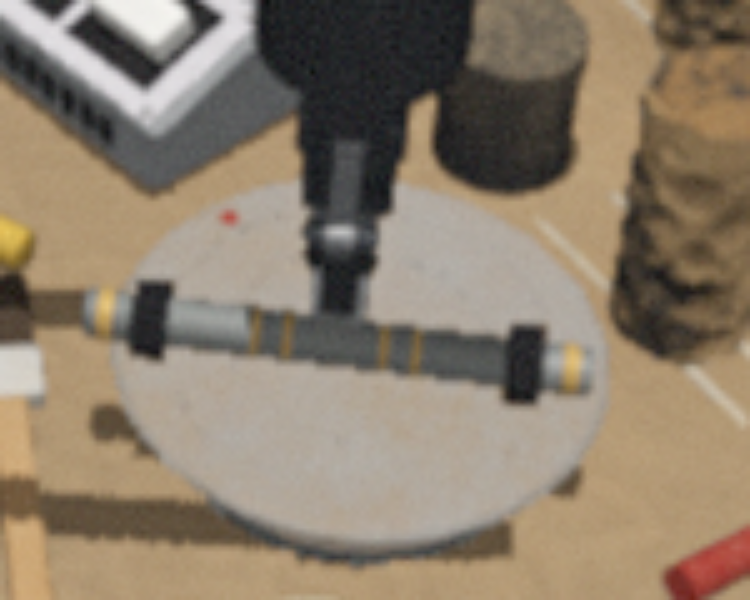

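```bash
python3 -m jog '[0,0,-0.03,0,0,0,0,0,-0.06,0,0,0,0,0,-0.06,0,0,0]'
python3 - <<'E'
from h import *
s=r.sense();print(s["tool_pos"],s["finger_gap"],r.pinch_z)
for c in("side","scene","wrist"):
    p=r.snapshot(c);W=cloud(p);q=W.reshape(-1,3);d=np.hypot(q[:,0]-s["tool_pos"][0],q[:,1]-s["tool_pos"][1])
    z=q[(d<18)&(q[:,2]>82)]; print(c,np.percentile(z[:,2],[0,1,5,50]).round(),len(z), z[z[:,2]<np.percentile(z[:,2],10)].mean(0).round(1))
    if c=="wrist": 
        save(p,"w4.png")
        for v in range(240,400,12): print(v,[W[v,u].round().tolist() for u in(310,320,330)])
E
```

```text
time: 5.82
tool_pos: [467.2, -289.7, 117.9]
tcp_rot: [180.0, 0.3, 136.8]
ft_force: [0.1, -0.8, -0.4]
finger_gap: 0.1
grip_force: 0.0
[ 467.22895348 -289.70253813  117.90059561] 0.09208080784680066 18.700000000000003
side [144. 147. 152. 554.] 346 [ 458.8 -295.7  151.7]
scene [142. 145. 152. 553.] 437 [ 459.4 -295.5  150.8]
wrist [147. 150. 155. 188.] 10548 [ 458.4 -282.5  154.4]
240 [[453.0, -282.0, 73.0], [456.0, -278.0, 75.0], [460.0, -275.0, 72.0]]
252 [[458.0, -286.0, 74.0], [461.0, -283.0, 74.0], [465.0, -279.0, 71.0]]
264 [[463.0, -291.0, 72.0], [466.0, -287.0, 73.0], [470.0, -284.0, 72.0]]
276 [[467.0, -296.0, 74.0], [471.0, -292.0, 73.0], [475.0, -288.0, 72.0]]
288 [[473.0, -300.0, 73.0], [476.0, -296.0, 74.0], [480.0, -293.0, 72.0]]
300 [[478.0, -306.0, 73.0], [481.0, -301.0, 75.0], [486.0, -298.0, 70.0]]
312 [[456.0, -283.0, 150.0], [458.0, -280.0, 150.0], [460.0, -278.0, 150.0]]
324 [[456.0, -283.0, 159.0], [458.0, -280.0, 159.0], [460.0, -278.0, 158.0]]
336 [[456.0, -283.0, 167.0], [458.0, -281.0, 166.0], [460.0, -278.0, 166.0]]
348 [[456.0, -283.0, 174.0], [458.0, -281.0, 173.0], [460.0, -278.0, 174.0]]
360 [[456.0, -283.0, 179.0], [458.0, -281.0, 179.0], [459.0, -278.0, 181.0]]
372 [[457.0, -284.0, 182.0], [460.0, -283.0, 181.0], [459.0, -278.0, 187.0]]
384 [[459.0, -285.0, 186.0], [463.0, -286.0, 181.0], [458.0, -278.0, 193.0]]
396 [[459.0, -286.0, 190.0], [466.0, -288.0, 181.0], [459.0, -278.0, 197.0]]
```

Run:
```python
from h import *
s=r.sense();q=np.array(s["tool_pos"])
im=[]
for c in("side","scene"):
    p=r.snapshot(c); a=p["pixels"][:,:,::-1].copy()
    R=cv2.Rodrigues(np.array(p["rvec"],float))[0]
    def pr(X):
        x=R@X+np.array(p["tvec"]).ravel();x=x[:2]/x[2];x*=1+p["k1"]*(x@x);return (np.array(p["K"])[:2,:2]@x+np.array(p["K"])[:2,2])
    u=pr(q);print(c,u,pr(q+[0,0,30]),np.linalg.norm(R.T@-np.array(p["tvec"]).ravel()-q))
    o=np.array([int(u[0])-50,int(u[1])-75]); b=cv2.resize(a[o[1]:o[1]+150,o[0]:o[0]+100],None,fx=4,fy=4,interpolation=cv2.INTER_NEAREST)
    cv2.circle(b,tuple(int(t) for t in (u-o)*4),3,(0,0,255),-1); cv2.circle(b,tuple(int(t) for t in (pr(q+[0,0,30])-o)*4),3,(0,255,0),-1); im.append(b)
cv2.imwrite("pics/c5.png",np.hstack(im))
```

```text
side [399.00981268 308.25941381] [400.05680722 296.15700264] 1086.4181063516942
scene [377.82462357 343.73783781] [379.69544452 332.0584699 ] 781.3109798033487
```

View pics/c5.png

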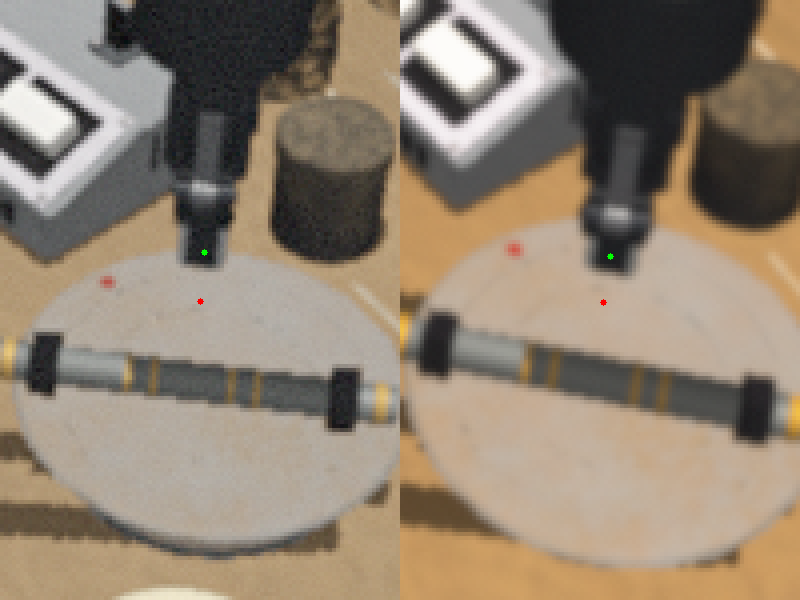

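```bash
cat > tip.py <<'E'
from h import *
s=r.sense();T=np.array(s["tool_pos"]);print(T,s["finger_gap"])
for c in("side","scene","wrist"):
    p=r.snapshot(c);W=cloud(p);q=W.reshape(-1,3);d=np.hypot(*(q[:,:2]-T[:2]).T)
    z=q[(d<60)&(q[:,2]>T[2]-8)&(q[:,2]<T[2]+70)]; zz=np.sort(z[:,2]-T[2])
    print(c,len(z),zz[[0,3,10,30,60]].round(1), (z[np.argsort(z[:,2])[:30]].mean(0)-T).round(1))
E
python3 -m jog '[0,0,0,0,0,0,0,0,0,0,0,0,0,0,0,0,0,0]' 0.2; python3 tip.py;python3 -m jog '[0,0,0,0,0,0,0,0,0,0,0,0,0,0,0,0,0,0]' 1; python3 tip.py
```

```text
time: 6.45
tool_pos: [465.4, -288.3, 114.6]
tcp_rot: [-180.0, -0.0, 136.8]
ft_force: [0.9, 1.1, -0.0]
finger_gap: 51.1
grip_force: 0.0
[ 465.36241255 -288.2878158   114.61959262] 51.07504568856966
side 140 [29.  32.1 35.1 41.4 46.2] [-25.5 -24.7  36.2]
scene 114 [32.2 34.5 38.1 43.4 48.3] [-22.8 -25.3  39.2]
wrist 7068 [31.7 32.3 32.7 33.2 34. ] [ 1.6  0.2 32.7]
time: 6.98
tool_pos: [465.4, -288.4, 114.8]
tcp_rot: [-180.0, 0.0, 136.8]
ft_force: [-0.2, -0.8, 0.2]
finger_gap: 85.7
grip_force: 0.0
[ 465.43834936 -288.37372514  114.83358337] 85.71084312556548
side 128 [38.9 41.2 44.  50.6 55.4] [-36.2 -37.5  45.8]
scene 114 [40.3 43.1 46.8 51.8 56.8] [-34.2 -36.8  47.5]
wrist 6900 [41.1 41.5 41.9 42.6 43.1] [-1.8 -2.9 42.1]
```

```bash
python3 -m jog '[0,0,0.03,0,0,0,0,0,0.06,0,0,0,0,0,0.08,0,0,0,0,0,0.09,0,0,0,0,0,0.09,0,0,0]' 0.2; python3 -m jog '[0,0,0,0,0,0,0,0,0,0,0,0,0,0,0,0,0,0,0,0,0,0,0,0]' -1 80
```

```text
time: 7.75
tool_pos: [465.1, -288.1, 24.3]
tcp_rot: [-180.0, -0.1, 136.8]
ft_force: [0.5, -0.4, -0.0]
finger_gap: 51.4
grip_force: 0.0
time: 8.25
tool_pos: [466.4, -289.0, 26.3]
tcp_rot: [180.0, 0.1, 136.8]
ft_force: [-1.2, 1.7, 6.0]
finger_gap: 16.9
grip_force: 78.2
```

```bash
python3 tip.py; python3 -m jog '[0,0,0,0,0,0,0,0,0,0,0,0]' 0.2;  python3 -m jog '[0,0,0.003,0,0,0,0,0,0.006,0,0,0,0,0,0.006,0,0,0]'
python3 - <<'E'
from h import *
s=r.sense();T=np.array(s["tool_pos"]);print(T,s["ft_force"],s["finger_gap"])
p=r.snapshot("wrist");save(p,"w6.png");W=cloud(p)
for v in range(255,345,10): print(v,[W[v,u].round().tolist() for u in(240,250,320,390,400)])
E
```

```text
[ 466.35211082 -289.00341553   26.31194648] 16.87123583112548
side 2031 [15.7 17.1 17.9 18.8 19.3] [-2.9  2.8 18. ]
scene 2535 [18.3 18.9 19.2 19.8 20.2] [ -3.5 -30.2  19.4]
wrist 60763 [21.2 21.5 21.6 21.8 22. ] [-11.5  26.   21.6]
time: 8.65
tool_pos: [465.4, -288.3, 24.9]
tcp_rot: [-180.0, 0.0, 136.8]
ft_force: [-0.5, -0.4, 0.1]
finger_gap: 50.9
grip_force: 0.0
time: 9.02
tool_pos: [465.0, -288.0, 18.2]
tcp_rot: [-180.0, -0.1, 136.8]
ft_force: [0.3, -0.2, -0.3]
finger_gap: 51.1
grip_force: 0.0
[ 465.04039085 -288.04469895   18.1947124 ] [ 0.29982993 -0.24683012 -0.26319674] 51.08346581460625
255 [[424.0, -287.0, 50.0], [427.0, -284.0, 51.0], [437.0, -261.0, 74.0], [460.0, -249.0, 50.0], [462.0, -247.0, 49.0]]
265 [[427.0, -289.0, 50.0], [429.0, -287.0, 49.0], [439.0, -263.0, 73.0], [462.0, -251.0, 50.0], [465.0, -249.0, 49.0]]
275 [[429.0, -292.0, 50.0], [432.0, -289.0, 50.0], [441.0, -265.0, 74.0], [465.0, -254.0, 49.0], [467.0, -251.0, 51.0]]
285 [[432.0, -294.0, 50.0], [434.0, -292.0, 51.0], [444.0, -267.0, 73.0], [468.0, -256.0, 50.0], [470.0, -254.0, 50.0]]
295 [[435.0, -297.0, 50.0], [437.0, -295.0, 50.0], [446.0, -269.0, 75.0], [471.0, -259.0, 50.0], [473.0, -256.0, 50.0]]
305 [[437.0, -300.0, 50.0], [440.0, -298.0, 50.0], [448.0, -271.0, 75.0], [474.0, -261.0, 50.0], [477.0, -259.0, 49.0]]
315 [[439.0, -300.0, 56.0], [443.0, -301.0, 50.0], [451.0, -274.0, 73.0], [475.0, -263.0, 54.0], [476.0, -260.0, 56.0]]
325 [[440.0, -301.0, 61.0], [445.0, -304.0, 50.0], [453.0, -276.0, 74.0], [477.0, -265.0, 56.0], [475.0, -261.0, 64.0]]
335 [[442.0, -302.0, 63.0], [448.0, -306.0, 51.0], [455.0, -278.0, 74.0], [480.0, -267.0, 56.0], [475.0, -262.0, 69.0]]
```

View pics/w6.png

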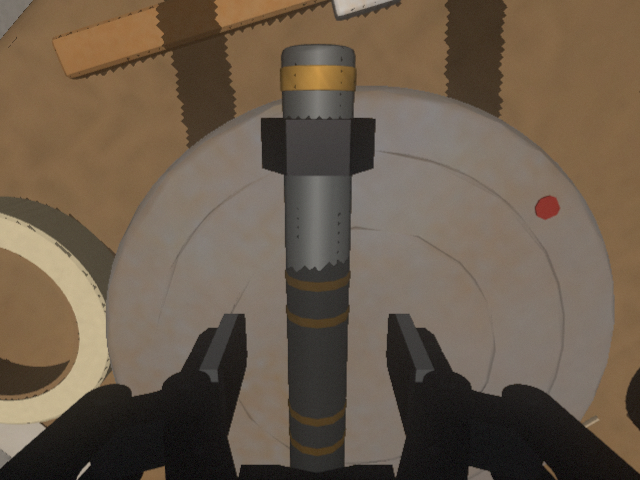

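```bash
python3 -m jog '[0,0,-0.002,0,0,0,0,0,-0.002,0,0,0]'; python3 -m jog '[0,0,0,0,0,0,0,0,0,0,0,0,0,0,0,0,0,0,0,0,0,0,0,0]' -1 80;python3 -m jog '[0,0,-0.01,0,0,0,0,0,-0.02,0,0,0,0,0,-0.02,0,0,0]'
```

```text
time: 9.32
tool_pos: [465.7, -288.5, 21.2]
tcp_rot: [180.0, 0.0, 136.8]
ft_force: [-0.5, 0.5, 0.1]
finger_gap: 51.2
grip_force: 0.0
time: 9.82
tool_pos: [465.7, -288.6, 21.3]
tcp_rot: [180.0, 0.0, 136.8]
ft_force: [-1.4, 0.5, 6.3]
finger_gap: 17.4
grip_force: 79.2
time: 10.2
tool_pos: [466.2, -288.9, 42.1]
tcp_rot: [180.0, 0.1, 136.8]
ft_force: [0.1, 0.1, -1.2]
finger_gap: 17.2
grip_force: 78.2
```

```bash
python3 -m jog '[0,0,-0.04,0,0,0, 0,0,-0.08,0,0,0, 0.015,0.047,-0.08,0,0,0.117, 0.031,0.095,-0.08,0,0,0.234, 0.047,0.143,-0.08,0,0,0.352, 0.062,0.19,-0.08,0,0,0.47, 0.078,0.238,-0.08,0,0,0.587, 0.093,0.285,-0.08,0,0,0.704]'; python3 -m jog '[0,0,0,0,0,0,0,0,0,0,0,0]';cat > held.py <<'E'
from h import *
import sys
s=r.sense();T=np.array(s["tool_pos"]);print(T,s["tcp_rot"],s["finger_gap"])
for c in("wrist","side","scene"):
    p=r.snapshot(c);W=cloud(p);save(p,c+sys.argv[1]+".png")
    q=W.reshape(-1,3);q=q[~np.isnan(q[:,0])]
    a=np.radians(s["tcp_rot"][2]-90);R=np.array([[np.cos(a),np.sin(a)],[-np.sin(a),np.cos(a)]])
    L=np.c_[(q[:,:2]-T[:2])@R.T,q[:,2]-T[2]]
    P=L[(abs(L[:,0])<22)&(abs(L[:,1])<110)&(abs(L[:,1])>20)&(L[:,2]>25)&(L[:,2]<65)]
    b=P[(abs(abs(P[:,1])-48)<12)]
    if len(b)<20: print(c,len(P));continue
    # fit cylinder r=10 axis ~ y
    from scipy.optimize import least_squares
    f=lambda k:np.hypot(b[:,0]-k[0]-k[2]*b[:,1],b[:,2]-k[1]-k[3]*b[:,1])-10
    k=least_squares(f,[0,44,0,0],loss="soft_l1").x
    print(c,len(b),"x,z,slopes",k.round(3),"ends",np.percentile(P[:,1],[.5,99.5]).round(1))
E
python3 held.py 7
```

```text
time: 11.2
tool_pos: [593.0, -15.2, 120.6]
tcp_rot: [-180.0, -0.0, 96.3]
ft_force: [1.2, 0.1, -0.8]
finger_gap: 17.5
grip_force: 78.3
time: 11.45
tool_pos: [592.3, -17.0, 120.4]
tcp_rot: [-179.9, 0.0, 96.6]
ft_force: [0.0, 0.3, -0.5]
finger_gap: 17.4
grip_force: 78.4
[592.31602442 -16.98066494 120.3508583 ] [-1.79948993e+02  1.59046228e-02  9.65732234e+01] 17.419311769660187
wrist 6176 x,z,slopes [-3.7900e-01  4.2441e+01  3.0000e-03  0.0000e+00] ends [-43.2  93.8]
side 111 x,z,slopes [-3.070e+00  4.121e+01  7.000e-03  1.100e-02] ends [-97.2  94.5]
scene 106 x,z,slopes [-4.5300e-01  4.2146e+01  3.0000e-03  1.9000e-02] ends [-96.7  91.4]
```

```bash
python3 -m jog '[0.001,0,0.02,0,0,0,0.001,0,0.04,0,0,0,0.001,0,0.043,0,0,0]' -1 100; python3 held.py 8; python3 -m jog '[0,0,0.006,0,0,0,0,0,0.012,0,0,0]';python3 -m jog '[0,0,0.004,0,0,0,0,0,0.008,0,0,0]'
```

```text
time: 11.98
tool_pos: [590.0, -15.9, 74.1]
tcp_rot: [-179.7, -0.1, 96.5]
ft_force: [-0.3, 0.4, -1.0]
finger_gap: 17.0
grip_force: 98.4
[590.03088146 -15.88810967  74.14364872] [-1.79688852e+02 -7.20823855e-02  9.64541981e+01] 17.02330348301615
wrist 7739 x,z,slopes [ 7.6700e-01  4.2056e+01 -4.0000e-03  4.0000e-03] ends [-49.5  93.7]
side 103 x,z,slopes [-2.3560e+00  4.2258e+01  6.0000e-03  1.8000e-02] ends [-96.8  93.3]
scene 96 x,z,slopes [ 7.810e-01  4.396e+01 -6.000e-03  2.300e-02] ends [-96.4  92.1]
time: 12.38
tool_pos: [592.1, -16.2, 66.9]
tcp_rot: [-179.9, 0.0, 96.5]
ft_force: [-9.5, -0.8, 2.1]
finger_gap: 16.5
grip_force: 99.7
time: 12.62
tool_pos: [591.1, -16.2, 57.1]
tcp_rot: [-179.8, 0.0, 96.5]
ft_force: [-5.0, -1.4, -1.7]
finger_gap: 17.1
grip_force: 99.0
```

```bash
python3 -m jog '[0,0,0.003,0,0,0,0,0,0.006,0,0,0,0,0,0.006,0,0,0]';python3 held.py 9
python3 - <<'E'
from h import *
p=r.snapshot("scene");a=p["pixels"][190:340,270:420,::-1];q=r.snapshot("wrist")["pixels"][:,:,::-1]
cv2.imwrite("pics/c9.png",np.hstack([cv2.resize(a,(400,400)),cv2.resize(q,(400,300)) if 0 else cv2.copyMakeBorder(cv2.resize(q,(400,300)),0,100,0,0,0)]))
E
```

```text
time: 13.0
tool_pos: [592.8, -15.8, 51.8]
tcp_rot: [180.0, -0.0, 96.5]
ft_force: [-2.1, -1.0, -3.4]
finger_gap: 16.9
grip_force: 98.7
[592.83344132 -15.78739611  51.83211345] [ 1.79970993e+02 -3.51022791e-03  9.64775697e+01] 16.891673407293986
wrist 9920 x,z,slopes [9.0300e-01 4.3087e+01 3.0000e-02 2.4000e-02] ends [-50.1  93.7]
side 207 x,z,slopes [-1.4960e+01  3.8909e+01 -1.7900e-01 -3.6000e-02] ends [-96.3  93.1]
scene 213 x,z,slopes [-4.272 38.918 -0.04  -0.045] ends [-96.1  91. ]
```

View pics/c9.png

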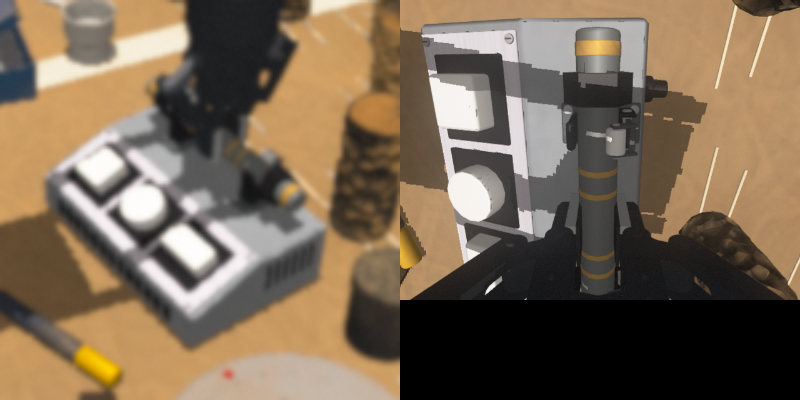

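```bash
python3 -m jog '[0,0,0.001,0,0,0,0,0,0.001,0,0,0]'; python3 -m jog '[0,0,0.001,0,0,0,0,0,0.001,0,0,0,0,0,0,0,0,0,0,0,-0.03,0,0,0,0,0,-0.07,0,0,0,0,0,-0.11,0,0,0,0,0,-0.11,0,0,0]' 0.1
python3 - <<'E'
from h import *
from scipy.optimize import least_squares
s=r.sense();T=np.array(s["tool_pos"]);print(T)
O=np.array([592.5,-16.8]);a=np.radians(6.4);R=np.array([[np.cos(a),np.sin(a)],[-np.sin(a),np.cos(a)]])
p=r.snapshot("wrist");save(p,"w10.png");W=cloud(p)
q=W.reshape(-1,3);q=q[~np.isnan(q[:,0])];L=np.c_[(q[:,:2]-O)@R.T,q[:,2]]
P=L[(abs(L[:,0])<16)&(abs(L[:,1])<100)&(L[:,2]>84)&(L[:,2]<112)]
b=P[(abs(P[:,1])<38)]
f=lambda k:np.hypot(b[:,0]-k[0]-k[2]*b[:,1],b[:,2]-k[1]-k[3]*b[:,1])-10
print(len(b),least_squares(f,[0,93,0,0],loss="soft_l1").x.round(3),np.percentile(P[:,1],[.5,99.5]))
for y in(48,-48):
    k=L[(abs(L[:,1]-y)<9)&(abs(L[:,0])<40)&(L[:,2]>106)&(L[:,2]<120)];print(y,len(k),np.percentile(k,[5,50,95],0).round(1).tolist())
px=p["pixels"].astype(int); Z=W[:,:,2]
wh=((px.min(2)>165)&(Z>55)&(Z<80)&(W[:,:,0]<545)).astype(np.uint8)
n,l,st,ce=cv2.connectedComponentsWithStats(wh)
for i in range(1,n):
    if st[i,4]>300:
        P=W[l==i];P=P[P[:,2]>np.median(P[:,2])-7]; print(cv2.minAreaRect(P[:,:2].astype(np.float32)),np.median(P,0).round(1))
E
```

```text
time: 13.5
tool_pos: [593.2, -15.8, 51.6]
tcp_rot: [179.9, 0.0, 96.5]
ft_force: [-1.8, 0.3, 1.4]
finger_gap: 16.7
grip_force: 99.3
time: 14.38
tool_pos: [595.6, -16.2, 165.9]
tcp_rot: [179.5, 0.1, 96.5]
ft_force: [-1.2, 0.4, 0.1]
finger_gap: 47.5
grip_force: 0.0
[595.61295596 -16.22076038 165.90555763]
4222 [ 6.100e-02  9.405e+01 -1.000e-03 -0.000e+00] [-92.08972791  94.19690349]
48 477 [[4.0, 41.2, 106.4], [8.2, 48.1, 109.5], [12.6, 54.6, 111.5]]
-48 349 [[4.2, -53.9, 106.3], [8.3, -46.6, 109.6], [12.8, -40.9, 111.3]]
((523.4241943359375, 67.87609100341797), (28.768999099731445, 14.042672157287598), 3.9638636112213135) [525.1  68.3  60.3]
((503.51580810546875, 33.14904022216797), (29.940330505371094, 30.209444046020508), 6.6403679847717285) [503.5  32.3  68.7]
((532.4763793945312, -4.355403900146484), (26.542922973632812, 92.34629821777344), 5.4641242027282715) [538.8   8.2  62.6]
((509.99774169921875, -26.313806533813477), (32.36903762817383, 33.95677947998047), 25.868606567382812) [510.5 -25.5  68.8]
((517.2933349609375, -86.71992492675781), (20.179298400878906, 44.1493034362793), 6.548252105712891) [517.  -85.4  68.6]
```

View pics/w10.png

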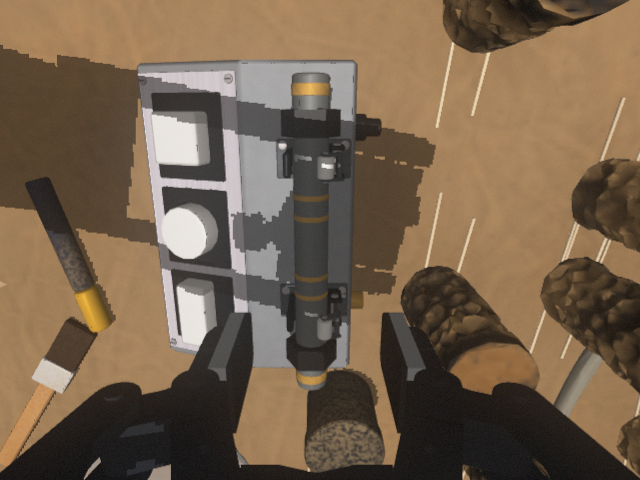

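```bash
python3 -m jog '[0,0,0,0,0,0,0,0,0,0,0,0]' -1 40
python3 - <<'E'
from h import *
from scipy.spatial.transform import Rotation as Ro
s=[r.sense()];T=np.array(s[0]["tool_pos"]);R=Ro.from_euler("xyz",s[0]["tcp_rot"],degrees=True)
print(T,s[0]["tcp_rot"],(R.inv().apply(np.array([517.6,-85.7,90])-T)).round(1))
E
```

```text
time: 14.68
tool_pos: [591.6, -15.8, 159.1]
tcp_rot: [-179.9, -0.0, 96.5]
ft_force: [0.7, 0.7, -0.3]
finger_gap: 11.2
grip_force: 0.0
[591.60051222 -15.78688243 159.11742766] [-1.79851531e+02 -3.48544888e-02  9.64730249e+01] [-61.2 -81.2  69.3]
```

```bash
python3 -m jog '[-0.02,-0.027,0,-0.116,0,0,-0.04,-0.054,0,-0.233,0,0,-0.061,-0.081,0,-0.349,0,0,-0.061,-0.081,0.035,-0.349,0,0,-0.061,-0.081,0.069,-0.349,0,0,-0.061,-0.081,0.069,-0.349,0,0,-0.061,-0.081,0.069,-0.349,0,0]' -1 40
cat > k.py <<'E'
from h import *
import sys
from scipy.spatial.transform import Rotation as Ro
M=[r.sense()];T=np.array(M[0]["tool_pos"]);R=Ro.from_euler("xyz",M[0]["tcp_rot"],degrees=True)
p=r.snapshot("wrist");W=cloud(p);save(p,sys.argv[1]+".png")
q=W.reshape(-1,3);q=q[~np.isnan(q[:,0])];L=R.inv().apply(q-T)
F=L[(abs(L[:,0])<20)&(abs(L[:,1])<20)&(L[:,2]<-15)&(L[:,2]>-60)]
print("pose",T,M[0]["tcp_rot"],"gap",M[0]["finger_gap"],"tip z",np.sort(F[:,2])[::-1][[3,30,100]].round(1),"tip y",np.percentile(F[:,1],[2,98]).round(1))
for n in("bar_top","square_top","round_top"):
    for o in r.outline_of(p,n)[:1]:
        P=W[o["region"]];P=P[~np.isnan(P[:,0])]; l=R.inv().apply(P-T); k=l[:,2]<np.median(l[:,2])+3;l=l[k]
        print(n,round(o["score"],2),"cap in tool: x",np.percentile(l[:,0],[2,50,98]).round(1),"y",np.percentile(l[:,1],[2,50,98]).round(1),"z",np.percentile(l[:,2],[10,50,90]).round(1))
E
python3 k.py w11
```

```text
time: 15.55
tool_pos: [519.3, -85.6, 92.5]
tcp_rot: [160.0, -0.0, 96.5]
ft_force: [-0.3, -0.3, 0.4]
finger_gap: 0.1
grip_force: 0.0
pose [519.34285631 -85.6177822   92.53331637] [ 1.59997707e+02 -6.28364486e-03  9.64814851e+01] gap 0.11687411360844933 tip z [-33.3 -34.2 -35.5] tip y [-13.   12.8]
bar_top 0.95 cap in tool: x [-20.2   2.8  22.5] y [-21.4 -11.4  -0.8] z [20.9 21.7 22.7]
square_top 0.78 cap in tool: x [104.3 111.7 118.9] y [-26.  -10.9   4.1] z [20.9 21.8 23. ]
round_top 0.86 cap in tool: x [44.9 60.9 76.1] y [-26.6 -10.9   4.9] z [20.9 21.7 22.7]
```

View pics/w11.png

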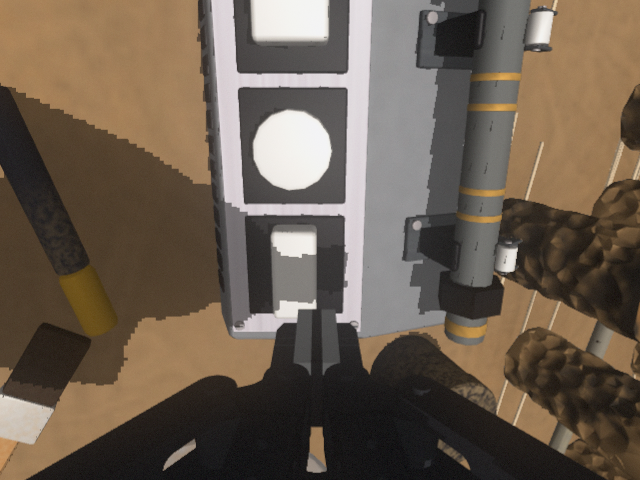

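```bash
python3 -m jog '[0.001,-0.011,0.02,0,0,0,0.001,-0.011,0.04,0,0,0,0.001,-0.011,0.044,0,0,0,0.001,-0.011,0.044,0,0,0]'; for i in 1; do python3 -m jog '[0,0,0.002,0,0,0,0,0,0.004,0,0,0]'; done; python3 -m jog '[0,0,0.002,0,0,0,0,0,0.002,0,0,0]';python3 -m jog '[0,0,0.002,0,0,0,0,0,0.002,0,0,0]'
```

```text
time: 16.25
tool_pos: [523.9, -84.1, 47.3]
tcp_rot: [160.0, 0.0, 96.5]
ft_force: [-0.6, -0.1, 0.0]
finger_gap: -0.1
grip_force: 0.0
time: 16.5
tool_pos: [525.5, -84.2, 43.7]
tcp_rot: [159.9, 0.0, 96.5]
ft_force: [-0.5, -1.0, 0.2]
finger_gap: -0.0
grip_force: 0.0
time: 16.75
tool_pos: [525.5, -83.9, 40.9]
tcp_rot: [160.0, -0.0, 96.5]
ft_force: [0.5, 0.1, -0.5]
finger_gap: 0.1
grip_force: 0.0
time: 17.0
tool_pos: [526.3, -83.8, 39.2]
tcp_rot: [160.0, 0.0, 96.5]
ft_force: [-0.8, 0.6, 3.6]
finger_gap: -0.1
grip_force: 1.2
```

```bash
python3 -m jog '[0,0,0.002,0,0,0,0,0,0.004,0,0,0,0,0,0.006,0,0,0]'; python3 -m jog '[0,0,0.001,0,0,0,0,0,0.002,0,0,0]';python3 -m jog '[0,0,0.001,0,0,0,0,0,0.001,0,0,0]'
```

```text
time: 17.38
tool_pos: [528.4, -83.6, 33.5]
tcp_rot: [160.0, 0.0, 96.5]
ft_force: [-3.8, 1.1, 4.6]
finger_gap: -0.0
grip_force: 2.4
time: 17.62
tool_pos: [529.1, -83.6, 31.7]
tcp_rot: [160.0, 0.0, 96.5]
ft_force: [-4.1, 0.5, 5.0]
finger_gap: 0.1
grip_force: 3.0
time: 17.88
tool_pos: [529.4, -83.5, 31.0]
tcp_rot: [160.0, 0.0, 96.5]
ft_force: [-6.4, 0.9, 8.9]
finger_gap: -0.4
grip_force: 5.0
```

```bash
python3 -m jog '[0,0,0.001,0,0,0,0,0,0.001,0,0,0]'; python3 -m jog '[0,0,-0.015,0,0,0,0,0,-0.036,0,0,0,0.04,0,-0.036,0,0,0,0.08,0,-0.036,0,0,0,0.12,0,-0.036,0,0,0,0.12,0,-0.036,0,0,0]'; python3 k.py w12
```

```text
time: 18.12
tool_pos: [529.7, -83.5, 30.2]
tcp_rot: [160.0, 0.0, 96.5]
ft_force: [-8.6, 0.7, 10.6]
finger_gap: -0.3
grip_force: 6.9
time: 18.88
tool_pos: [503.2, 36.9, 63.1]
tcp_rot: [160.0, -0.0, 96.7]
ft_force: [1.0, 0.3, 0.3]
finger_gap: -0.2
grip_force: 0.0
pose [503.17833006  36.85744955  63.06741704] [ 1.60032432e+02 -2.32904777e-02  9.66990876e+01] gap -0.2082314140407707 tip z [-33.1 -34.2 -35.5] tip y [-13.   12.8]
bar_top 0.65 cap in tool: x [-101.6 -100.6  -99.7] y [-4.5  0.2  4.4] z [4.3 6.1 8.2]
square_top 0.83 cap in tool: x [-9.2  3.7 12.4] y [-14.    1.8  16.5] z [-5.9 -5.1 -4. ]
round_top 0.75 cap in tool: x [-80.1 -72.8 -65.5] y [-3.2  0.2  3.1] z [-6.  -5.4 -4.7]
```

```bash
python3 -m jog '[-0.003,0.001,0,0,0,0,-0.003,0.001,0.012,0,0,0,-0.003,0.001,0.023,0,0,0,-0.003,0.001,0.026,0,0,0,-0.003,0.001,0.028,0,0,0,-0.003,0.001,0.028,0,0,0]'; python3 -m jog '[0,0,0.002,0,0,0,0,0,0.004,0,0,0,0,0,0.005,0,0,0]'; python3 -m jog '[0,0,0.001,0,0,0,0,0,0.002,0,0,0]'; python3 -m jog '[0,0,0.001,0,0,0,0,0,0.001,0,0,0]'
```

```text
time: 19.82
tool_pos: [514.3, 32.7, 37.3]
tcp_rot: [160.1, -0.0, 96.5]
ft_force: [-3.0, -1.6, 2.5]
finger_gap: 0.2
grip_force: 1.7
time: 20.2
tool_pos: [516.4, 32.9, 32.9]
tcp_rot: [160.0, -0.0, 96.5]
ft_force: [-4.6, -0.6, 3.9]
finger_gap: 0.4
grip_force: 2.5
time: 20.45
tool_pos: [517.1, 33.0, 31.2]
tcp_rot: [160.0, -0.0, 96.5]
ft_force: [-8.0, -0.4, 7.8]
finger_gap: 0.1
grip_force: 5.2
time: 20.7
tool_pos: [517.3, 33.0, 30.5]
tcp_rot: [160.0, -0.0, 96.5]
ft_force: [-10.5, 0.1, 11.2]
finger_gap: 0.0
grip_force: 7.0
```

```bash
python3 -m jog '[0,0,-0.015,0,0,0,0,0,-0.036,0,0,0,-0.03,0,-0.036,0,0,0,-0.06,0,-0.036,0,0,0,-0.06,0,-0.036,0,0,0,-0.06,0,-0.036,0,0,0]'; python3 k.py w13
```

```text
time: 21.45
tool_pos: [511.9, -27.9, 63.8]
tcp_rot: [160.0, -0.0, 96.4]
ft_force: [-0.5, 0.6, -1.0]
finger_gap: -0.4
grip_force: 0.0
pose [511.90204846 -27.86085909  63.77920698] [ 1.60003749e+02 -2.22147826e-02  9.64285731e+01] gap -0.4123417498854761 tip z [-33.1 -34.1 -35.5] tip y [-13.1  12.8]
bar_top 0.64 cap in tool: x [47.1 62.5 76.8] y [-15.4  -0.4  14.6] z [1.5 2.3 3.3]
square_top 0.64 cap in tool: x [46.9 62.6 77.2] y [-15.5  -0.4  14.7] z [1.5 2.3 3.3]
round_top 0.96 cap in tool: x [-7.7  6.  18.7] y [-16.3  -0.3  15.3] z [-5.8 -5.  -4. ]
```

```bash
python3 -m jog '[0.002,0,0.012,0,0,0,0.002,0,0.023,0,0,0,0.002,0,0.026,0,0,0,0.002,0,0.028,0,0,0,0.002,0,0.028,0,0,0]'; python3 -m jog '[0,0,0.002,0,0,0,0,0,0.004,0,0,0,0,0,0.005,0,0,0]'; python3 -m jog '[0,0,0.001,0,0,0,0,0,0.002,0,0,0]'; python3 -m jog '[0,0,0.001,0,0,0,0,0,0.001,0,0,0]'
```

```text
time: 22.28
tool_pos: [520.8, -24.9, 37.3]
tcp_rot: [160.1, -0.0, 96.5]
ft_force: [-3.0, 1.2, 2.5]
finger_gap: -0.2
grip_force: 1.7
time: 22.65
tool_pos: [523.0, -24.9, 32.9]
tcp_rot: [160.0, 0.0, 96.5]
ft_force: [-4.0, 0.3, 4.3]
finger_gap: -0.2
grip_force: 2.5
time: 22.9
tool_pos: [523.7, -24.8, 31.2]
tcp_rot: [160.0, 0.0, 96.5]
ft_force: [-7.9, -0.3, 8.2]
finger_gap: -0.1
grip_force: 5.2
time: 23.15
tool_pos: [524.0, -24.8, 30.5]
tcp_rot: [160.0, 0.0, 96.5]
ft_force: [-10.6, 0.5, 11.1]
finger_gap: 0.2
grip_force: 7.0
```

```bash
python3 -m jog '[0,0,-0.02,0,0,0,0,0,-0.05,0,0,0,0,0,-0.1,0,0,0,0,0,-0.14,0,0,0,0,0,-0.14,0,0,0,0,0,-0.14,0,0,0]'; python3 k.py w14
python3 - <<'E'
from h import *
a=np.radians(6.45);R=np.array([[np.cos(a),np.sin(a)],[-np.sin(a),np.cos(a)]]);O=np.array([550.8,-21.5])
W=cloud(r.snapshot("wrist"));q=W.reshape(-1,3);q=q[~np.isnan(q[:,0])];L=(q[:,:2]-O)@R.T
n=L[:,0]*-np.sin(np.radians(20))+(q[:,2]-63.0-1.3*.0)*np.cos(np.radians(20))
for nm,y in(("square",60),("round",0),("bar",-60)):
    k=(abs(L[:,1]-y)<6)&(abs(L[:,0]+39)<5)
    print(nm,"height above panel",round(float(np.median(n[k]))-0.4,1),k.sum())
for y in(48,-48):
    k=(abs(L[:,1]-y)<9)&(abs(L[:,0]-42)<40)&(q[:,2]>106)&(q[:,2]<120);print(y,k.sum(),np.percentile(L[k,0]-42,[5,50,95]).round(1) if k.sum() else 0)
k=(abs(L[:,1])<35)&(abs(L[:,0]-42)<3);print("rod top z",np.median(q[k,2]))
E
```

```text
time: 23.9
tool_pos: [476.5, -30.2, 161.4]
tcp_rot: [160.0, 0.0, 96.5]
ft_force: [0.2, -0.1, -1.0]
finger_gap: -0.1
grip_force: 0.0
pose [476.52040985 -30.23713409 161.41975072] [1.59974480e+02 1.67561754e-02 9.64590400e+01] gap -0.06414299448187281 tip z [-33.1 -34.2 -35.5] tip y [-13.1  12.9]
bar_top 0.67 cap in tool: x [-58.5 -47.2 -36.9] y [-10.9  -0.4  10.1] z [105.3 106.2 107.4]
square_top 0.57 cap in tool: x [45.4 60.6 75.2] y [-15.3  -0.4  14.5] z [105.2 106.2 107.2]
round_top 0.71 cap in tool: x [-15.1   1.1  16.4] y [-16.4  -0.4  15.1] z [105.3 106.2 107.2]
square height above panel 11.7 330
round height above panel 11.6 271
bar height above panel 11.7 77
48 353 [ 3.4  6.1 11. ]
-48 258 [ 3.3  6.1 11.2]
rod top z 103.00080165853225
```

All three caps are at the same latched height, the rod is seated and both jaws are shut.

```bash
python3 -c "
from bench import r
print(r.hand_in())"
```

```text
the job is handed in; nothing more can be done
None
```

The rod is parked in both clips with the jaws shut, and the bar, square and round keys were pressed in that order and measured latched; the job was handed in at about 24 s, though the hand-in gave no verdict.

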